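# Stop the press timer and lift the weight off the bound book

### The job

The pressing time of the glued book is over: take the stylus (the tool with the straight square handle) from the tool stand, stop the timer by pushing its small recessed button right down with the stylus tip, and put the stylus back down into its empty hole in the stand. Then take the pressing weight by its handle and lift it straight up about 10 cm clear of the book, without shifting the book, and finish while holding it there above the book, still and level; do not let go. Leave the other things on the bench where they are.

Things in the scene. Friction and masses are not known exactly. Their poses are not given: they have to be found in the camera images.
- weight_handle (a point): Centre of the handle bar of the pressing weight lying flat on the book. The bar runs along own x: 76 mm long, 14 wide (y), 18 high (z). Under it are a gap 24 mm high and two end posts 60 mm apart; the point is 51 mm above the underside, 9 mm below the bar's top, straight above the centre of mass. z is up. 0.6 to 0.9 kg, loose.
- weight_base (a point): Centre of the underside of the same weight, 51 mm below weight_handle; same axes.
- weight: The same weight, all plain steel: a block 95 x 60 x 18 mm (own x, y, z) with the bridge handle on top; its origin is the centre of its underside, axes as for weight_handle.
- book: The glued book under the weight, lying flat on the bench: 148 x 210 x 24 mm (own x, y, z), dark cloth covers, origin at the centre of its underside, 0.6 kg, loose. The weight lies on it near its middle with its length roughly along the book's length.
- timer: Grey bench timer, a flat box 80 x 110 x 40 mm (own x, y, z), fixed to the bench; origin at the centre of its underside. Its display lies on the +x half, the round button bore on the -x half.
- timer_bore (a point): Centre of the mouth of the round bore in the timer's top, 16 mm wide, 40 mm above the bench, 18 mm from the middle towards the timer's -x. The button's flat top (14 mm wide) lies 6 mm below this mouth when up.
- timer_button (a joint): How far the spring button in the bore is pushed down, m: 0 up, 0.005 fully down; the timer stops at more than 0.0035. It takes 1 N to start and 3.5 N to push fully down, and it springs back.
- stand: Wooden tool stand, block 60 x 120 x 56 mm (own x, y, z), fixed to the bench; origin at the centre of its underside. It has two upright through holes 12 mm wide, 35 mm to either side of its middle along y: the stylus stands in one, an awl in the other; the stylus's x lies within 0.35 rad of the stand's x.
- stand_hole0 (a point): Mouth centre of the stand's hole on its -y side, 56 mm above the bench.
- stand_hole1 (a point): Mouth centre of the stand's hole on its +y side, 56 mm above the bench.
- stylus_handle (a point): Grip point on the axis of the stylus's straight square wooden handle, 14 x 14 mm (sides along own x and y), 60 mm long: 76 mm above the tip, 26 mm above the collar's top, 34 mm below the handle's end, 7 mm above the centre of mass. z points from tip to handle. It stands tip down in either hole of the stand, on its collar. 40 g, loose.
- stylus_tip (a point): The tip of the stylus, on its axis, 76 mm below stylus_handle; same axes. In the stand it is 10 mm above the bench.
- stylus: The same stylus; origin at its tip. Steel shank 8 mm thick and 46 mm long, tapering over its last 14 mm to a 5 mm tip; then the collar, 20 mm wide and 4 mm high; then the handle.
- awl: Bystander: the awl in the other hole of the stand, with the same shank and collar but a bulb-shaped wooden handle 32 mm wide and 46 mm high, its top 106 mm above the bench. Origin at its tip. Leave alone.
- round_weight: Bystander: small round steel weight, 54 mm wide, 48 mm high with its knob, standing on the bench. Leave alone.
- folder: Bystander: flat bone folder 18 x 120 x 5 mm lying on the bench. Leave alone.
- brush: Bystander: flat paste brush with wooden handle, about 155 mm long, lying on the bench. Leave alone.
- jar: Bystander: glass jar with steel cap, 64 mm wide, 85 mm high. Leave alone.
Mind the look-alikes: they are no part of the job. Leave any yellow look-alike of the stylus alone.

How it is judged:
By the outcome, as a careful person would: the job done as asked, in the order asked, and still so for the second after the job is handed in, while the arm keeps its last pose, push and grip.
It also fails if it takes over 59 s, if anything falls off the work surface, if the arm or the gripper's body presses on something with over 40 N, if the wrist force passes 120 N, or if a joint passes its speed limit or range.

### The arm

A 7-joint arm with a two-finger parallel gripper is mounted at the origin on the work surface. World frame = base frame: x ahead of the robot, y to its left, z up, the work surface at z = 0. Lengths are in m, angles in degrees, forces in N, time in s.
With the tool pointing down it reaches from about 0.425 to 0.875 m from the base axis. Payload 4.7 kg.
Tool frame: the origin (TCP) lies on the centre line of the jaws, within the pads' length; the fingertips stand 11 mm ahead of it and the grasp point (between the pads) lies 8 mm behind it (finger_overhang is the x of the fingertips in the tool frame, in m); x points along the fingers, z is the direction in which the jaws open and shut, and the axes are right-handed (so a half turn about x gives the same grasp; the last joint's range is limited). The gripper opens to 87 mm and grips with 3 to 60 N. Pads are 19 mm wide; open, the fingers measure 117 mm over their backs; the gripper's body (75 mm by 190 mm) begins 51 mm behind the grasp point.
Start: joints at [70.422, 18.392, -4.016, 83.108, 1.295, 78.541, -3.26], TCP at [0.226, -0.609, 0.234] pointing down, gripper open.
Joint ranges: [-163.93, 163.93], [-17.29, 119.83], [-79.2, 71.16], [3.27, 140.29], [-89.18, 269.18], [5.43, 117.66], [-154.24, 154.24]. Speed limits (degrees/s): [147.25, 147.25, 180, 180, 180, 180, 180].

### API

Orientations are given as [roll, pitch, yaw] about the fixed x, y, z axes, in that order (R = Rz(yaw) Ry(pitch) Rx(roll)).
In Python, from cell import get_obs, read_camera, sign_off, cut_out, finger_overhang gives the robot as it stands.
- The arm moves only by the tool servo_tool, never from a script. Its argument "rows" is one flat list of numbers, 5 for each row, row after row: the shift along the world's x, y, z in mm, then the turn about the world's z in degrees, then the closure, from 0 (fully open) to 1 (shut). A call has 1 to 10 rows; each row is the pose to reach, as a shift and turn from the pose commanded when the call began; what a row does not reach only later rows make up. A row lasts 1/12 s, in which the tool goes at most 41.7 mm and 7.16 degrees, less where a joint would pass 70% of its speed; a pose out of reach is approached as far as the arm can. A call with a gripper value outside its range is refused whole. The fingers move at their own pace and stop on an object; "force" is the grip in N (left out, the last holds). Time passes only in rows, so rows that repeat a pose let the fingers close. It gives the time, the measured TCP pose, the force and the opening at its end, in the units of the state.
- get_obs(): the state, without advancing time (a new reading comes with each control period).
- read_camera(name): name is "side" or "top" or "wrist"; returns a dict with "frame" (400x640x3 uint8, blue, green, red), "range_z" (400x640 float32, m along the optical axis (not along the pixel's ray), 0 where there is no reading), "intrinsics" (3x3 intrinsics, pixels), "k1" (the pictures are not rectified: a ray, as slopes to the right and down, at radius r is drawn at 1 + k1 r^2 times it, then the intrinsics apply), "cam_to_world" (4x4, takes a point from camera to world coordinates); the wrist camera has in their place "tool_from_camera" (4x4, takes a point from camera to tool coordinates, whose origin is the TCP and whose axes are the tool frame's). Camera axes: x right, y down, z forward; pixel columns grow to the right and rows downward; lengths in m; the calibration is good to about 2 mm. A picture is of the moment at which its call begins: read the wrist's pose just before it.
- sign_off(): hands the job in, once; it reports no verdict.
Trained networks look in a picture, given as the dict that the camera call returned (one of the last four; its "shot" number tells which), for a name from the list of things; names that differ only in an ending like _2 or _b are one class to them, and where a whole thing is asked for, a point or a joint stands for the part that bears it (a point fixed in the world has none). Each returns a list of dicts, best first, with "score" (0 to 1); they miss things now and then, are a little off and sometimes report something else, mostly with a low value. They report only what shows in the picture. A call takes as long as a camera call. They do not tell look-alikes from the thing itself.
- cut_out(name, picture): "pixels" (400x640 bool, what is visible of it) and "extent" ([centre column, centre row, width, height] in pixels, round what is visible of it).
The state is a dict: "time_s": time; "qpos": joint angles; "joint_velocities": joint speeds; "effort": joint torques, N m; "tool_pos": TCP position; "tool_rot": TCP orientation; "force": force on the tool from outside, world axes, zero at the start; "wrist_torque": the same for the moment, N m; "grip_width": finger opening in m.
Only numpy, scipy, OpenCV 4.12 (cv2) and the standard library are available. Lean on these libraries where they do the work, as an engineer would, in place of code of your own. Each camera call takes 0.05 s, during which the arm holds its last target.

## Working session

There is one attempt and no reset: what is moved stays moved. The work goes in short steps, Python scripts to look and compute and a tool call to move; the robot and the scene stay as the last step left them, time stands still between calls to the robot, and variables do not carry over. Pictures are saved under pics/ and viewed, and the job is handed in when it is done.

Besides the shell and the picture viewer there is one more tool, called after "Emit:" as a command line: name --argument value ..., lists and objects as JSON in quotes. servo_tool: Moves the arm, as the interface text tells. Its arguments: {"type":"object","properties":{"rows":{"type":"array"},"force":{"type":"number"}},"required":["rows"]}

```bash
ls -la; mkdir -p pics; cat > h.py <<'E'
import numpy as np, cv2
from cell import *
def ray(p,u,v):
    K=p["intrinsics"];x=(u-K[0,2])/K[0,0];y=(v-K[1,2])/K[1,1]
    k=p["k1"];a,b=x,y
    for _ in range(20):
        r2=a*a+b*b;a=x/(1+k*r2);b=y/(1+k*r2)
    return a,b
def rot(rpy):
    from scipy.spatial.transform import Rotation as R
    return R.from_euler('xyz',rpy,degrees=True).as_matrix()
def c2w(p,obs=None):
    if "cam_to_world" in p: return np.array(p["cam_to_world"])
    T=np.eye(4);T[:3,:3]=rot(obs["tool_rot"]);T[:3,3]=obs["tool_pos"]
    return T@np.array(p["tool_from_camera"])
def cloud(p,obs=None):
    v,u=np.mgrid[0:400,0:640].astype(float)
    a,b=ray(p,u,v);z=p["range_z"]
    P=np.stack([a*z,b*z,z,np.ones_like(z)],-1)@c2w(p,obs).T
    P=P[...,:3];P[z<=0]=np.nan
    return P
def plane(p,u,v,h,obs=None):
    # intersection of the pixel ray with z=h
    T=c2w(p,obs);a,b=ray(p,np.asarray(u,float),np.asarray(v,float))
    d=np.stack([a,b,np.ones_like(a)],-1)@T[:3,:3].T
    s=(h-T[2,3])/d[...,2]
    return T[:3,3]+d*s[...,None]
def proj(p,X,obs=None):
    T=np.linalg.inv(c2w(p,obs));q=T[:3,:3]@np.asarray(X)+T[:3,3];a,b=q[:2]/q[2];f=1+p["k1"]*(a*a+b*b)
    K=p["intrinsics"];return np.array([K[0,0]*a*f+K[0,2],K[1,1]*b*f+K[1,2]])
E
python3 - <<'E'
from h import *
o=get_obs();print({k:np.round(v,3).tolist() for k,v in o.items()},finger_overhang)
for n in ["side","top","wrist"]:
    p=read_camera(n);cv2.imwrite(f"pics/a_{n}.png",p["frame"])
    print(n,p["shot"],p["intrinsics"].tolist() if hasattr(p["intrinsics"],'tolist') else p["intrinsics"],p["k1"],np.round(c2w(p,o),3).tolist())
E
```

```text
total 12
drwxr-xr-x  3 agent agent 4096 Dec  7 05:06 .
drwxr-xr-x 23 root  root  4096 Dec  7 05:06 ..
drwxr-xr-x  2 agent agent 4096 Dec  7 05:06 pics
{'time_s': 0.0, 'qpos': [70.421, 18.439, -4.014, 83.177, 1.294, 78.541, -3.259], 'joint_velocities': [0.009, -0.075, 0.041, 0.044, -0.057, -0.028, -0.004], 'effort': [-0.0, -49.129, -0.404, -31.252, -0.064, 0.044, 0.0], 'tool_pos': [0.226, -0.609, 0.232], 'tool_rot': [-177.364, 89.888, 113.024], 'force': [0.009, 0.425, 0.037], 'wrist_torque': [-0.023, -0.01, 0.038], 'grip_width': 0.087} 0.011
side 1 [[479.3409093722462, 0.0, 317.3585775064666], [0.0, 479.3409093722462, 191.65385732780473], [0.0, 0.0, 1.0]] -0.029725906135844887 [[0.917, -0.256, 0.306, 0.215], [-0.399, -0.549, 0.734, -0.859], [-0.02, -0.795, -0.606, 0.809], [0.0, 0.0, 0.0, 1.0]]
top 2 [[399.36896650387683, 0.0, 321.5208544875964], [0.0, 399.36896650387683, 204.34809789510038], [0.0, 0.0, 1.0]] 0.016255784051886286 [[-0.024, -0.993, 0.113, 0.44], [-1.0, 0.023, -0.01, -0.002], [0.008, -0.113, -0.994, 1.177], [0.0, 0.0, 0.0, 1.0]]
wrist 3 [[309.64884541284846, 0.0, 318.7236413517938], [0.0, 309.64884541284846, 194.95508098628304], [0.0, 0.0, 1.0]] 0.004776820946888026 [[0.348, -0.9, -0.261, 0.298], [-0.937, -0.335, -0.095, -0.582], [-0.002, 0.278, -0.961, 0.384], [0.0, 0.0, 0.0, 1.0]]
```

View pics/a_side.png

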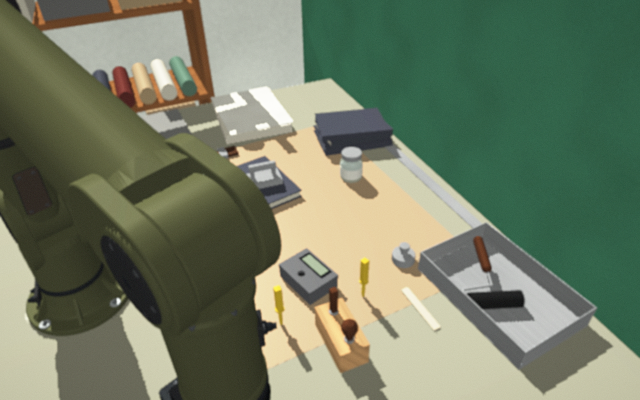

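View pics/a_top.png

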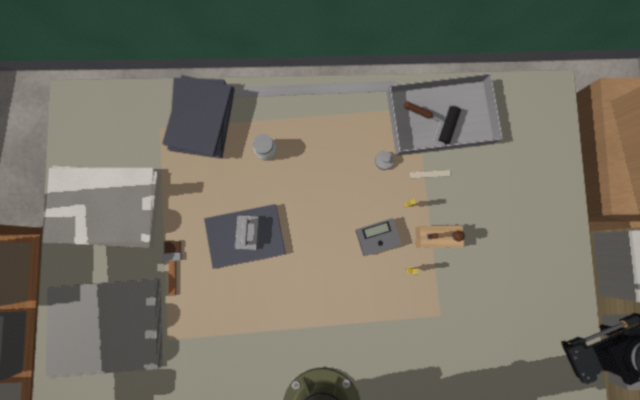

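View pics/a_wrist.png

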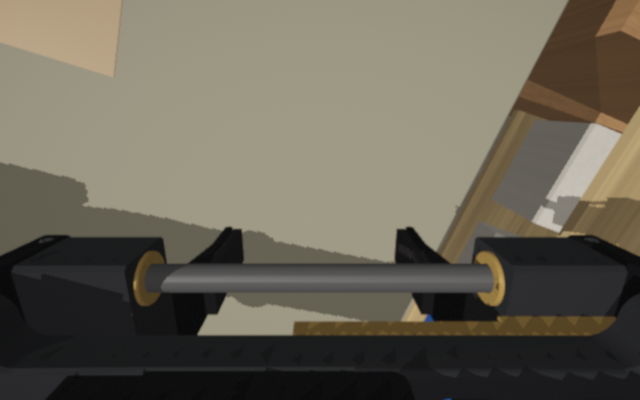

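The side picture shows the stand with the brown stylus at about (334,298) and the awl at (349,330). Yellow look-alikes stand outside the stand at (279,300) and (364,272). The top picture has the stand at (440,236), the timer at (379,237) and the weight on the book at (247,233).

```bash
python3 - <<'E'
from h import *
ps={n:read_camera(n) for n in ["top","side"]}
np.set_printoptions(precision=4,suppress=True)
for n,p in ps.items():
    C=cloud(p)
    np.save(f"C_{n}.npy",C)
    for nm in ["stylus","awl","stand","timer","timer_button","weight","book","jar","brush","round_weight"]:
        for d in cut_out(nm,p)[:4]:
            m=d["pixels"];X=C[m];X=X[np.isfinite(X[:,0])]
            if len(X)==0: print(n,nm,d["score"],d["extent"]);continue
            zt=np.percentile(X[:,2],98);T=X[X[:,2]>zt-0.006]
            print(n,nm,round(float(d["score"]),2),np.round(d["extent"],1),"n",m.sum(),"ztop",round(zt,4),"top-med",np.median(T,0),"bbox",X.min(0),X.max(0))
a=ps["top"]["frame"][180:290,340:490];b=ps["side"]["frame"][230:380,240:440]
cv2.imwrite("pics/b_top.png",cv2.resize(a,None,fx=5,fy=5,interpolation=cv2.INTER_CUBIC))
cv2.imwrite("pics/b_side.png",cv2.resize(b,None,fx=4,fy=4,interpolation=cv2.INTER_CUBIC))
E
```

```text
top stylus 0.64 [433.9 235.9  10.3   8.5] n 70 ztop 0.1229 top-med [ 0.47   -0.3108  0.1202] bbox [ 0.4622 -0.3212  0.0556] [ 0.4791 -0.303   0.1235]
top stylus 0.62 [408.  204.7  11.3  11.3] n 65 ztop 0.1131 top-med [ 0.5642 -0.2593  0.1107] bbox [ 0.5545 -0.2659  0.0144] [ 0.5717 -0.2502  0.1136]
top awl 0.59 [458.3 236.4  12.4  12.1] n 99 ztop 0.1077 top-med [ 0.4702 -0.3789  0.1043] bbox [ 0.4546 -0.3886  0.0584] [ 0.4816 -0.3649  0.1114]
top stand 0.89 [438.9 235.6  49.1  23.3] n 874 ztop 0.0926 top-med [ 0.4752 -0.344   0.1063] bbox [ 0.4383 -0.4264 -0.0022] [ 0.5032 -0.2855  0.1219]
top timer 0.81 [377.8 237.7  42.6  35.3] n 1122 ztop 0.0456 top-med [ 0.4753 -0.17    0.0418] bbox [ 0.4213 -0.2414 -0.0056] [ 0.5282 -0.1105  0.0486]
top timer 0.69 [439.3 235.6  45.8  23.5] n 781 ztop 0.0618 top-med [ 0.4669 -0.3378  0.0576] bbox [ 0.4399 -0.405   0.002 ] [ 0.4997 -0.2855  0.1219]
top timer 0.44 [431.5 236.3  11.7   7.5] n 79 ztop 0.1228 top-med [ 0.4713 -0.3109  0.1203] bbox [ 0.4622 -0.3396  0.0524] [ 0.4792 -0.303   0.1235]
top weight 0.97 [247.  232.2  22.8  37.6] n 733 ztop 
[... 2389 characters left out ...]
d [0.7388 0.1432 0.0858] bbox [ 0.7068  0.1111 -0.0024] [0.8195 0.2676 0.0904]
side brush 0.51 [228.7 153.3  20.2  10.4] n 196 ztop 0.6362 top-med [ 0.2609 -0.5862  0.6362] bbox [ 0.2597 -0.5888  0.0003] [0.4797 0.4689 0.6368]
side round_weight 0.75 [403.4 253.4  24.5  25.9] n 470 ztop 0.0496 top-med [ 0.6981 -0.2069  0.048 ] bbox [ 0.6728 -0.2332  0.    ] [ 0.7241 -0.1599  0.0523]
side round_weight 0.67 [422.6 308.5  38.2  42.3] n 424 ztop 0.0081 top-med [ 0.6567 -0.3448  0.0049] bbox [ 0.6466 -0.4027 -0.0021] [ 0.6705 -0.2822  0.0089]
side round_weight 0.63 [334.6 303.    8.8  29.6] n 264 ztop 0.1218 top-med [ 0.4696 -0.3159  0.12  ] bbox [ 0.4606 -0.3255  0.    ] [ 0.5183 -0.2347  0.1229]
```

View pics/b_top.png

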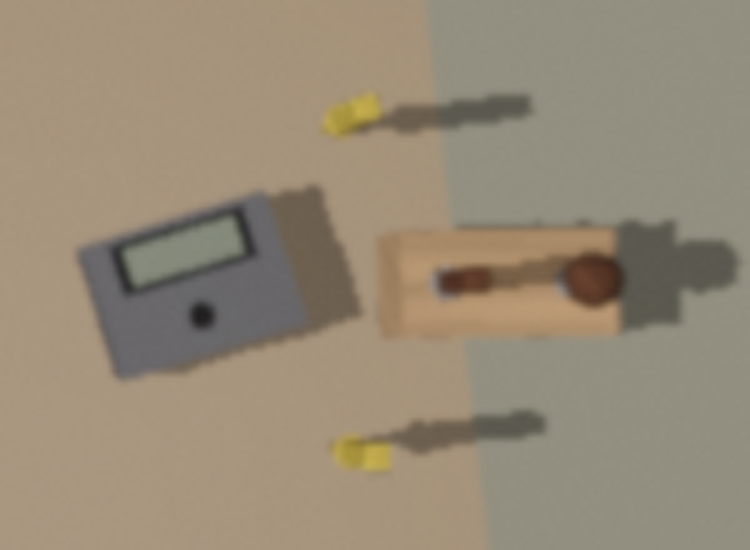

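View pics/b_side.png

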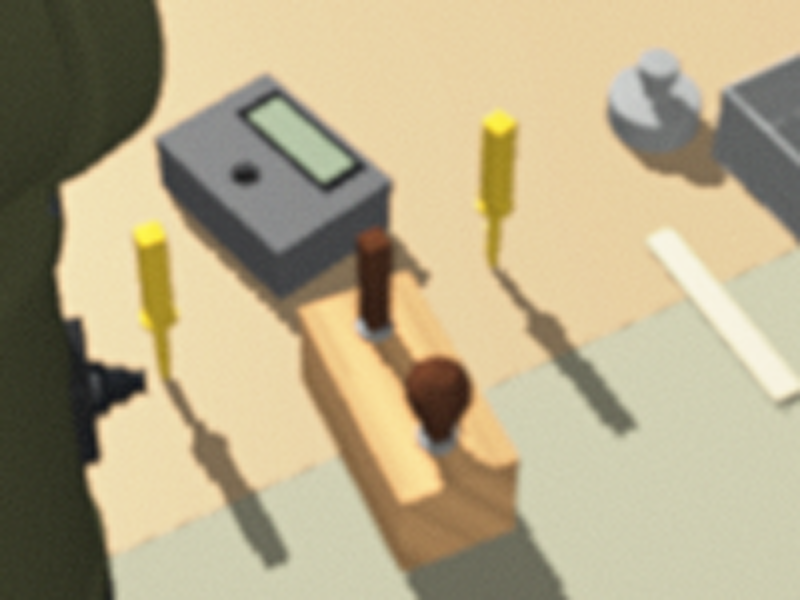

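```bash
python3 - <<'E'
from h import *
np.set_printoptions(precision=4,suppress=True)
o=get_obs();R=rot(o["tool_rot"]);print("tool axes x,y,z cols\n",R)
# fit rects from the depth at known heights, both cams
for n in ["top","side"]:
    C=np.load(f"C_{n}.npy").reshape(-1,3)
    def rect(lo,hi,box,nm):
        m=(C[:,2]>lo)&(C[:,2]<hi)&(C[:,0]>box[0])&(C[:,0]<box[1])&(C[:,1]>box[2])&(C[:,1]<box[3])
        X=C[m][:,:2].astype(np.float32);r=cv2.minAreaRect(X*1000);print(n,nm,m.sum(),r,"zmed",np.median(C[m][:,2]))
    rect(.048,.064,(.42,.52,-.43,-.27),"stand")
    rect(.034,.047,(.40,.55,-.25,-.10),"timer")
    rect(.018,.03,(.38,.62,.06,.34),"book")
    rect(.034,.048,(.42,.56,.14,.26),"wblock")
    rect(.072,.092,(.42,.56,.14,.26),"wbar")
E
```

```text
tool axes x,y,z cols
 [[-0.      0.9374  0.3483]
 [-0.0001  0.3483 -0.9374]
 [-1.     -0.0001  0.0001]]
top stand 762 ((468.9255065917969, -345.97235107421875), (121.13080596923828, 58.9438591003418), 88.65402221679688) zmed 0.05662691057516156
top timer 1078 ((473.0945129394531, -173.40274047851562), (79.79058074951172, 111.03610229492188), 15.828831672668457) zmed 0.04091907407503781
top book 3014 ((485.2777404785156, 210.9569091796875), (148.06785583496094, 210.30360412597656), 10.10025405883789) zmed 0.024591235522773314
top wblock 548 ((494.8323974609375, 200.41412353515625), (60.471649169921875, 94.93653106689453), 85.38882446289062) zmed 0.04242429369964451
top wbar 156 ((494.609130859375, 200.3188018798828), (15.032773971557617, 74.05287170410156), 85.85985565185547) zmed 0.08416368187904022
side stand 1418 ((469.6041259765625, -349.7505798339844), (123.45339965820312, 61.446292877197266), 88.90398406982422) zmed 0.05612357321703787
side timer 1470 ((473.1024475097656, -174.52487182617188), (82.68534851074219, 114.46407318115234), 16.136917114257812) zmed 0.04086616999001286
side book 811 ((510.0556640625, 214.06094360351562), (102.2437515258789, 218.2161407470703), 9.674952507019043) zmed 0.025068184362532553
side wblock 374 ((499.3323974609375, 197.7612762451172), (64.85102081298828, 86.7633056640625), 86.8705825805664) zmed 0.04231211216605529
side wbar 178 ((494.0013122558594, 196.54739379882812), (19.04477882385254, 75.1678466796875), 84.50875091552734) zmed 0.08190882942164462
```

Emit:
servo_tool --rows '[20,24,18,6,0,48,59,18,13,0,76,93,18,20,0,106,129,18,27,0,136,165,18,34,0,166,201,18,41,0,196,237,18,48,0,222,268,18,55,0,238,288,18,62,0,244,296,18,69,0]'

```text
time_s: 2.08
tool_pos: [0.4745, -0.307, 0.2522]
tool_rot: [35.4, 89.8, 35.5]
force: [0.8, 0.4, 0.2]
grip_width: 0.0868
```

Emit:
servo_tool --rows '[0,0,0,0,0.3,0,0,0,0,0.3,0,0,0,0,0.3]'

```text
time_s: 2.33
tool_pos: [0.4695, -0.3147, 0.2515]
tool_rot: [-123.5, 89.9, -124.3]
force: [-0.7, -1.3, -0.8]
grip_width: 0.0743
```

```bash
cat > look.py <<'E'
from h import *
import sys
np.set_printoptions(precision=4,suppress=True)
def look(tag,names=()):
    o=get_obs();p=read_camera("wrist");cv2.imwrite(f"pics/{tag}.png",p["frame"])
    print("t",o["time_s"],"pos",o["tool_pos"],"rot",o["tool_rot"],"F",o["force"],"w",o["grip_width"])
    C=cloud(p,o)
    for nm in names:
        for d in cut_out(nm,p)[:3]:
            m=d["pixels"];X=C[m];X=X[np.isfinite(X[:,0])]
            if len(X)==0: continue
            zt=np.percentile(X[:,2],98);T=X[X[:,2]>zt-0.006]
            r=cv2.minAreaRect((T[:,:2]*1000).astype(np.float32))
            print(nm,round(float(d["score"]),2),np.round(d["extent"],1),"n",m.sum(),"ztop",round(zt,4),"med",np.median(T,0),"rect",np.round(np.hstack([r[0],r[1],r[2]]),1))
    return o,p,C
E
python3 - <<'E'
from look import *
o,p,C=look("c1",["stylus","awl","stand","timer"])
np.save("C_w1.npy",C);import pickle;pickle.dump((o,p),open("w1.pkl","wb"))
E
```

```text
t 2.3333 pos [ 0.4695 -0.3147  0.2515] rot [-123.4708   89.9322 -124.2621] F [-0.6848 -1.3182 -0.8167] w 0.07425895583597499
stylus 0.96 [411.4 127.8  36.   21.1] n 585 ztop 0.1118 med [ 0.563  -0.259   0.1105] rect [ 563.5 -259.1   14.1   14.1   17.8]
stylus 0.69 [319.  179.   18.   28.6] n 440 ztop 0.1219 med [ 0.4696 -0.31    0.1206] rect [ 469.6 -311.    14.5   13.4   89.2]
stylus 0.57 [229.1 126.4  36.1  20.4] n 551 ztop 0.1119 med [ 0.3785 -0.2548  0.1106] rect [ 377.7 -254.9   12.8   14.4   88.7]
awl 0.63 [320.2 236.9  33.4  31.6] n 726 ztop 0.107 med [ 0.4687 -0.3788  0.1045] rect [ 468.9 -380.7   25.9   24.8   67. ]
stand 0.6 [321.5 197.2  60.4 102.6] n 4362 ztop 0.0584 med [ 0.4698 -0.3397  0.0568] rect [ 469.3 -346.2  121.    60.1   89.4]
timer 0.88 [321.4  52.3 101.5 100.8] n 7357 ztop 0.0432 med [ 0.4732 -0.1763  0.0411] rect [ 473.1 -173.7   80.1  106.7   15.9]
```

View pics/c1.png

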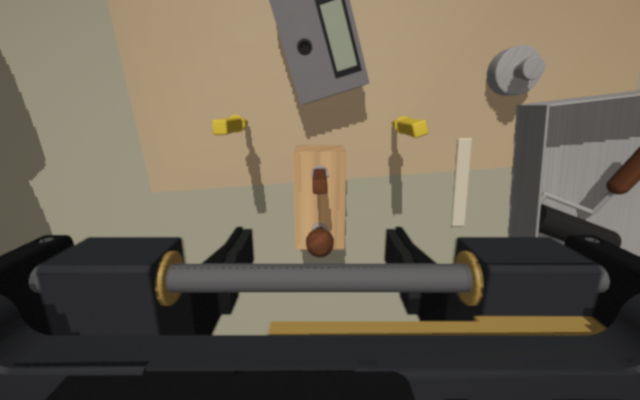

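```bash
python3 - <<'E'
from h import *
import pickle
o,p=pickle.load(open("w1.pkl","rb"))
np.set_printoptions(precision=4,suppress=True)
o2=get_obs();print(o2["tool_pos"],o2["time_s"]);R=rot(o2["tool_rot"]);print("jaw ang",np.degrees(np.arctan2(R[1,2],R[0,2])),"x",R[:,0])
a=p["frame"][140:265,255:385];cv2.imwrite("pics/c1z.png",cv2.resize(a,None,fx=4.6,fy=4.6,interpolation=cv2.INTER_CUBIC))
C=np.load("C_w1.npy")
m=(C[...,2]>.117)&(abs(C[...,0]-.47)<.03)&(abs(C[...,1]+.31)<.03)
X=C[m];print(m.sum(),X.mean(0),X.min(0),X.max(0))
# square orientation: best enclosing
best=[]
for a in np.arange(-30,31,2):
    t=np.radians(a);u=X[:,0]*np.cos(t)+X[:,1]*np.sin(t);v=-X[:,0]*np.sin(t)+X[:,1]*np.cos(t)
    best.append((np.ptp(u)*1000,np.ptp(v)*1000,a))
print(np.array(best))
E
```

```text
[ 0.4695 -0.3146  0.2515] 2.5833
jaw ang -0.7812179377704643 x [-0.0002 -0.0001 -1.    ]
27692 [ 0.4706 -0.2875  0.3442] [ 0.44   -0.3183  0.1171] [ 0.5    -0.28    0.3619]
[[ 59.3496  49.7659 -30.    ]
 [ 59.9033  49.3267 -28.    ]
 [ 60.3841  48.8274 -26.    ]
 [ 60.7913  48.2686 -24.    ]
 [ 61.1244  47.6795 -22.    ]
 [ 61.383   47.0392 -20.    ]
 [ 61.5669  46.3415 -18.    ]
 [ 61.6758  45.5874 -16.    ]
 [ 61.7095  44.7778 -14.    ]
 [ 61.668   43.9136 -12.    ]
 [ 61.5514  42.996  -10.    ]
 [ 61.3598  42.0259  -8.    ]
 [ 61.0958  41.0046  -6.    ]
 [ 60.7719  39.9334  -4.    ]
 [ 60.402   38.9094  -2.    ]
 [ 59.9985  38.2607   0.    ]
 [ 60.211   39.0293   2.    ]
 [ 60.3991  39.8491   4.    ]
 [ 60.5137  40.6203   6.    ]
 [ 60.5545  41.4334   8.    ]
 [ 60.5216  42.4746  10.    ]
 [ 60.4149  43.4641  12.    ]
 [ 60.2346  44.4006  14.    ]
 [ 59.9809  45.283   16.    ]
 [ 59.6542  46.1102  18.    ]
 [ 59.2547  46.8813  20.    ]
 [ 58.7831  47.5953  22.    ]
 [ 58.2398  48.2512  24.    ]
 [ 57.6288  48.8484  26.    ]
 [ 56.9626  49.3861  28.    ]
 [ 56.227   49.8635  30.    ]]
```

View pics/c1z.png

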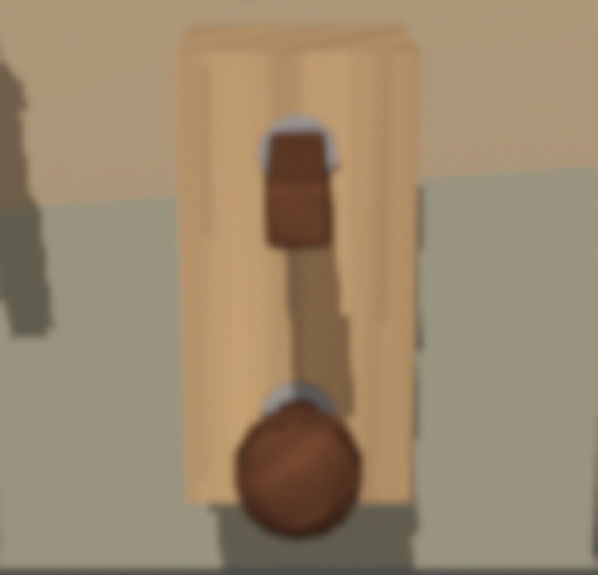

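Candidates are the brown square handle in the stand (wrist 319,179), the bulb-handled awl (320,237), and two yellow look-alikes on the bench (229,126 and 411,127). The brown one is the stylus: it is a straight square handle, stands in the stand with its top at 0.121, and the crop shows it aligned with the jaws.

Emit:
servo_tool --rows '[0,4,-15,0,0.3,0,4,-45,0,0.3,0,4,-80,0,0.3,0,4,-115,0,0.3,0,4,-145,0,0.3,0,4,-165,0,0.3,0,4,-173,0,0.3,0,4,-173,0,0.3,0,4,-173,0,0.3,0,4,-173,0,0.3]'

```text
time_s: 3.42
tool_pos: [0.4716, -0.3102, 0.0805]
tool_rot: [-34.3, 89.8, -34.9]
force: [-0.5, 0.4, 0.6]
grip_width: 0.0607
```

```bash
python3 - <<'E'
from look import *
o,p,C=look("c2",["stylus"])
s=read_camera("side");cv2.imwrite("pics/c2s.png",cv2.resize(s["frame"][200:380,240:440],None,fx=3.2,fy=3.2,interpolation=cv2.INTER_CUBIC))
E
```

```text
t 3.4167 pos [ 0.4716 -0.3102  0.0805] rot [-34.2706  89.8139 -34.9121] F [-0.5163  0.3927  0.5573] w 0.06066763775168102
stylus 0.97 [128.7 158.9 137.   53.1] n 4035 ztop 0.1117 med [ 0.38   -0.2547  0.1105] rect [ 378.3 -255.3   14.2   15.9   88.9]
stylus 0.95 [503.4 162.7 127.1  59.3] n 4190 ztop 0.1116 med [ 0.5622 -0.2586  0.1104] rect [ 563.7 -259.2   15.    14.4   18. ]
stylus 0.7 [315.4 268.8  34.2  89.6] n 1718 ztop 0.1218 med [ 0.4698 -0.3122  0.1209] rect [ 469.8 -312.2   13.7   12.     1.2]
```

View pics/c2.png

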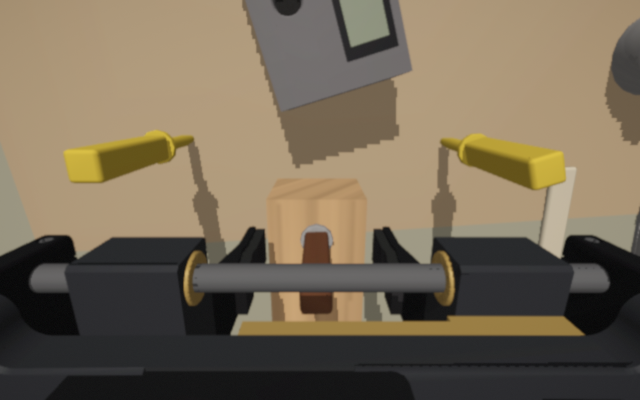

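View pics/c2s.png

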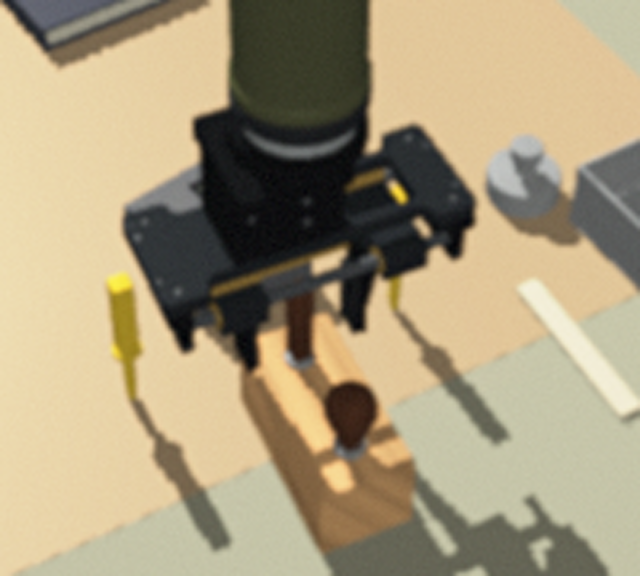

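Stylus handle sits between the fingers at (315,268), about 1.5 mm off-centre in x; awl and yellow ones clear. Adjust, then close.

Emit:
servo_tool --rows '[-1.5,-1,-2,0,0.3,-1.5,-1,-2,0,0.3,-1.5,-1,-2,0,0.3]'

```text
time_s: 3.82
tool_pos: [0.4688, -0.3105, 0.0768]
tool_rot: [-67.9, 90.0, -68.5]
force: [0.5, -0.8, -0.2]
grip_width: 0.061
```

Emit:
servo_tool --rows '[0,0,0,0,0.6,0,0,0,0,0.7,0,0,0,0,0.8,0,0,0,0,0.85,0,0,0,0,1,0,0,0,0,1,0,0,0,0,1,0,0,0,0,1]' --force 25

```text
time_s: 4.48
tool_pos: [0.4689, -0.3103, 0.0766]
tool_rot: [-22.4, 90.0, -23.0]
force: [0.3, 0.1, 0.2]
grip_width: 0.0157
```

Emit:
servo_tool --rows '[0,0,0,0,1,0,0,0,0,1,0,0,0,0,1,0,0,0,0,1]'

```text
time_s: 4.82
tool_pos: [0.4689, -0.3103, 0.0766]
tool_rot: [-29.7, 90.0, -30.3]
force: [-0.3, -0.8, -0.2]
grip_width: 0.0136
```

```bash
python3 - <<'E'
from look import *
o,p,C=look("c3",["stylus"])
o=get_obs();print(o["time_s"],o["tool_pos"],o["tool_rot"])
R=rot(o["tool_rot"]);print("jaw ang",np.degrees(np.arctan2(R[1,2],R[0,2])),"x",R[:,0])
E
```

```text
t 4.8167 pos [ 0.4689 -0.3103  0.0766] rot [-29.6697  89.9922 -30.2807] F [-0.3251 -0.8165 -0.2395] w 0.013623061889419084
stylus 0.81 [316.1 272.3  37.4  92.8] n 1849 ztop 0.1222 med [ 0.4686 -0.3108  0.1208] rect [ 470.3 -297.4   41.9   14.3   84.3]
stylus 0.74 [515.  164.  132.8  55.8] n 4454 ztop 0.1116 med [ 0.5619 -0.2587  0.1103] rect [ 563.5 -259.    14.6   14.3   19.8]
4.9167 [ 0.469  -0.3103  0.0766] [-17.1911  89.9886 -17.8028]
jaw ang -0.6117727301907958 x [ 0.0002 -0.0001 -1.    ]
```

View pics/c3.png

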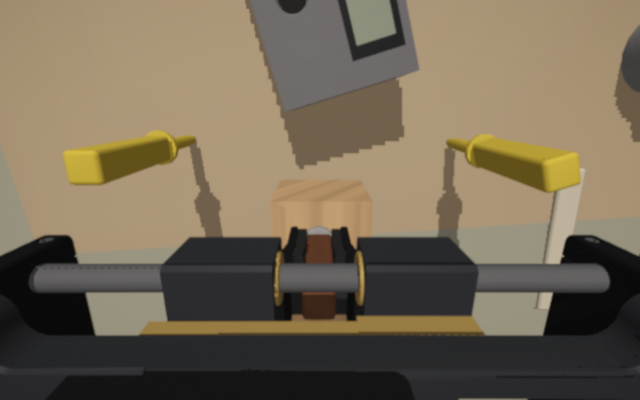

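Stylus gripped (width 13.6 mm), standing straight at (318,270). Lift; meanwhile refine the bore.

Emit:
servo_tool --rows '[0,0,5,0,1,0,0,18,0,1,0,0,38,0,1,0,0,62,0,1,0,0,85,0,1,0,0,100,0,1,0,0,108,0,1,0,0,110,0,1,0,0,110,0,1]'

```text
time_s: 5.67
tool_pos: [0.469, -0.3104, 0.1872]
tool_rot: [-48.2, 89.9, -48.8]
force: [-0.4, 0.1, 0.4]
grip_width: 0.014
```

```bash
cat > bore.py <<'E'
from look import *
def bore(p,o,guess=(.456,-.179,.04)):
    g=cv2.cvtColor(p["frame"],cv2.COLOR_BGR2GRAY)
    u,v=proj(p,guess,o)
    # sample dark pixels by world coords at z=.04
    vv,uu=np.mgrid[0:400,0:640];W=plane(p,uu,vv,.04,o)
    near=np.hypot(W[...,0]-guess[0],W[...,1]-guess[1])<.016
    thr=(np.percentile(g[near],5)+np.percentile(g[near],85))/2
    m=near&(g<thr)
    n,l,st,ce=cv2.connectedComponentsWithStats(m.astype(np.uint8))
    k=1+np.argmax(st[1:,4]);X=W[l==k]
    print("bore px",u,v,"cent px",ce[k],"n",st[k,4],"world centroid",X[:,:2].mean(0),"min",X.min(0)[:2],"max",X.max(0)[:2],"thr",thr)
E
python3 - <<'E'
from bore import *
import pickle
o,p=pickle.load(open("w1.pkl","rb"));bore(p,o)
o,p,C=look("c4",["stylus"]);bore(p,o)
for n in["top","side"]:
    q=read_camera(n);print(n);bore(q,None);cv2.imwrite(f"pics/c4{n}.png",q["frame"])
E
```

```text
bore px 304.71342515661473 48.530233015753396 cent px [304.1223  46.5213] n 188 world centroid [ 0.4554 -0.177 ] min [ 0.4478 -0.1844] max [ 0.4628 -0.1697] thr 69.0
t 5.6667 pos [ 0.469  -0.3104  0.1872] rot [-48.1686  89.9463 -48.7844] F [-0.3729  0.1222  0.4062] w 0.013979024973175457
stylus 0.81 [318.6 266.1  33.9 105.5] n 1859 ztop 0.2324 med [ 0.4686 -0.3109  0.2315] rect [ 468.8 -311.6   13.9   13.5   88. ]
stylus 0.6 [208.9 138.2  52.   29. ] n 937 ztop 0.1118 med [ 0.3787 -0.2549  0.1106] rect [ 378.  -255.1   13.7   14.2   89.5]
bore px 302.4253550762899 41.03432134241109 cent px [301.6818  38.2937] n 286 world centroid [ 0.4554 -0.1768] min [ 0.4477 -0.1846] max [ 0.4627 -0.1695] thr 67.5
top
bore px 380.5554385206224 242.5703350994786 cent px [380. 243.] n 21 world centroid [ 0.4548 -0.1774] min [ 0.4491 -0.1832] max [ 0.4605 -0.1716] thr 76.925
side
bore px 301.1218357809616 273.06100361273934 cent px [300.8929 273.1786] n 28 world centroid [ 0.4554 -0.1791] min [ 0.4488 -0.1859] max [ 0.4618 -0.1723] thr 84.175
```

View pics/c4.png

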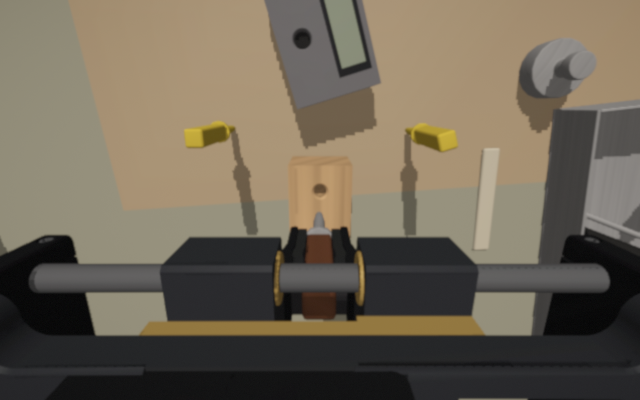

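View pics/c4side.png

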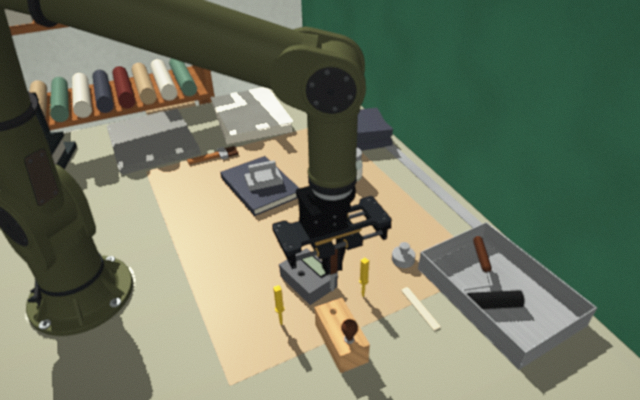

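Wrist view: stylus held vertical, tip visible at (319,222), empty hole at (320,189), bore at (302,38). Bore estimates agree within 2 mm: (0.455, -0.177).

Emit:
servo_tool --rows '[-1,12,0,0,1,-4,40,0,0,1,-8,75,0,0,1,-11,108,-10,0,1,-13,127,-30,0,1,-13.5,133,-50,0,1,-13.5,133,-60,0,1,-13.5,133,-60,0,1,-13.5,133,-60,0,1,-13.5,133,-60,0,1]'

```text
time_s: 6.7
tool_pos: [0.456, -0.1784, 0.1274]
tool_rot: [-20.5, 89.9, -21.2]
force: [0.7, 0.0, 0.3]
grip_width: 0.0139
```

```bash
python3 - <<'E'
from bore import *
o,p,C=look("c5",["stylus"]);bore(p,o)
q=read_camera("side");cv2.imwrite("pics/c5s.png",cv2.resize(q["frame"][210:350,230:430],None,fx=4,fy=4,interpolation=cv2.INTER_CUBIC))
cv2.imwrite("pics/c5z.png",cv2.resize(p["frame"][130:330,240:400],None,fx=3,fy=3,interpolation=cv2.INTER_CUBIC))
# where the tip should be and where bore should project
print(proj(p,np.r_[o["tool_pos"][:2],o["tool_pos"][2]-.0666],o),proj(p,[.4555,-.1775,.04],o))
E
```

```text
t 6.7 pos [ 0.456  -0.1784  0.1274] rot [-20.4628  89.9252 -21.1649] F [0.6721 0.0404 0.2734] w 0.013858209283619008
stylus 0.59 [317.9 262.7  36.9 110.2] n 1955 ztop 0.1726 med [ 0.4558 -0.1791  0.1716] rect [ 455.7 -179.4   13.5   13.7   90. ]
bore px 318.767598600971 204.92602152577965 cent px [318.1377 201.4615] n 247 world centroid [ 0.4555 -0.1761] min [ 0.4481 -0.1825] max [ 0.4627 -0.1697] thr 67.5
[318.7296 212.7716] [318.1289 203.1739]
```

View pics/c5z.png

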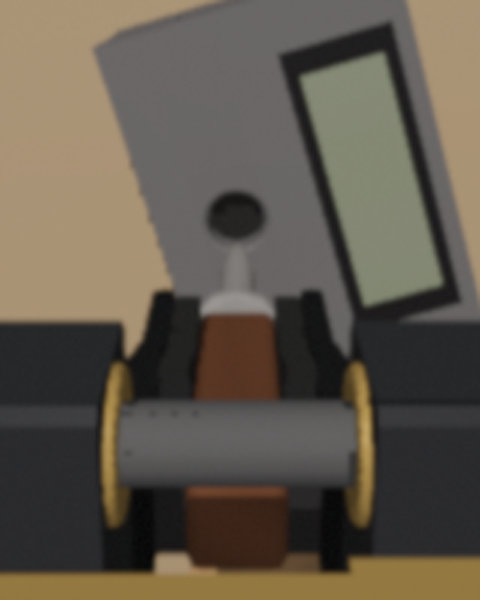

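View pics/c5s.png

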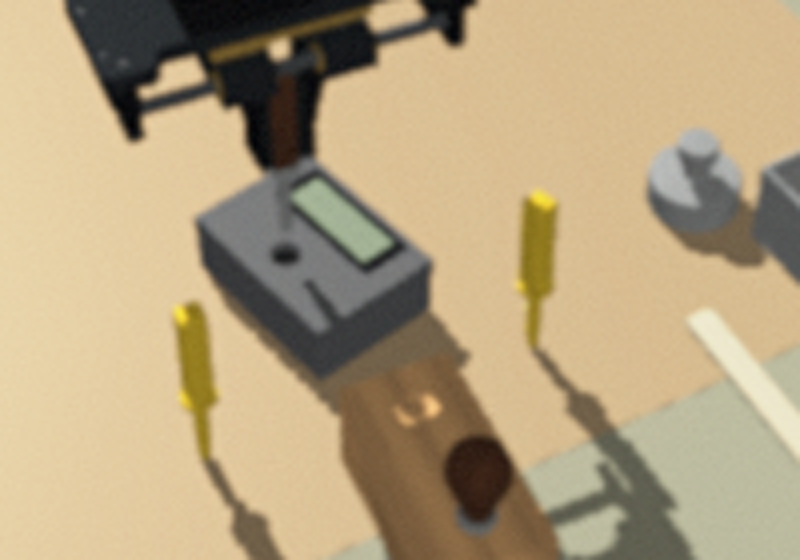

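Tip at (319,212) and bore centre at about (319,203), which puts the bore about 1 mm ahead in y. Descend in steps.

Emit:
servo_tool --rows '[0,1,-6,0,1,0,1,-14,0,1,0,1,-20,0,1,0,1,-24,0,1,0,1,-26,0,1,0,1,-26,0,1]'

```text
time_s: 7.35
tool_pos: [0.4549, -0.1761, 0.0999]
tool_rot: [153.0, 89.9, 152.3]
force: [-0.6, 0.3, 1.0]
grip_width: 0.0141
```

Emit:
servo_tool --rows '[0,0,-2,0,1,0,0,-4,0,1,0,0,-5,0,1,0,0,-5,0,1]'

```text
time_s: 7.68
tool_pos: [0.4556, -0.1763, 0.0958]
tool_rot: [-21.0, 90.0, -21.6]
force: [-1.4, 0.9, 2.1]
grip_width: 0.0137
```

```bash
python3 - <<'E'
from look import *
o=get_obs();print(o["tool_pos"],o["force"],o["wrist_torque"],o["grip_width"])
q=read_camera("side");cv2.imwrite("pics/c6s.png",cv2.resize(q["frame"][210:350,230:430],None,fx=4,fy=4,interpolation=cv2.INTER_CUBIC))
E
```

```text
[ 0.4556 -0.1763  0.0958] [-1.4361  0.9131  2.1258] [0.0969 0.1787 0.0164] 0.013663681266010991
```

View pics/c6s.png

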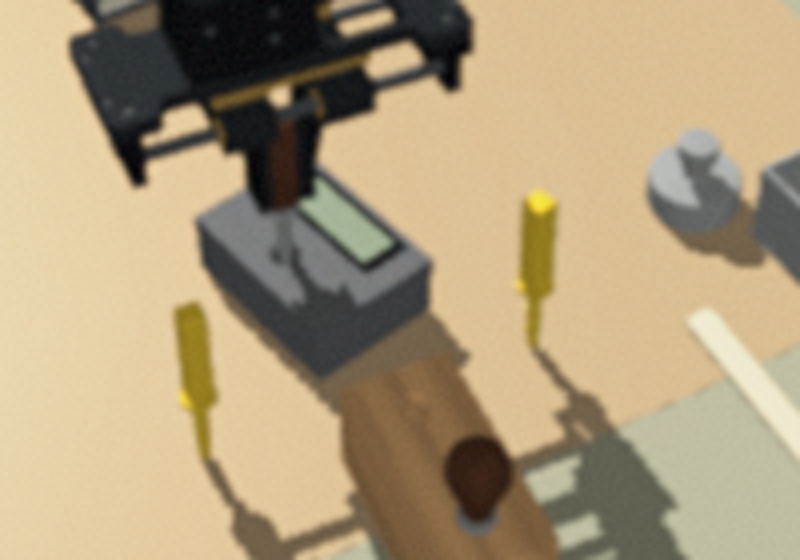

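The tip is in the bore with Fz about 2 N. Press on to the stop.

Emit:
servo_tool --rows '[0,0,-1,0,1,0,0,-2,0,1,0,0,-3,0,1,0,0,-3,0,1]'

```text
time_s: 8.07
tool_pos: [0.4559, -0.1764, 0.0947]
tool_rot: [-76.8, 89.9, -77.5]
force: [-5.8, 2.1, 16.9]
grip_width: 0.0142
```

The force rose to 17 N against a hard stop, with the tip about 11 mm below the mouth, so the button is fully down. Retract and check.

Emit:
servo_tool --rows '[0,0,3,0,1,0,0,10,0,1,0,0,20,0,1,0,0,35,0,1,0,0,55,0,1,0,0,75,0,1,0,0,88,0,1,0,0,93,0,1,0,0,93,0,1,0,0,93,0,1]'

```text
time_s: 8.9
tool_pos: [0.4551, -0.1762, 0.1852]
tool_rot: [170.7, 90.0, 170.1]
force: [-0.3, 0.3, -0.8]
grip_width: 0.014
```

```bash
python3 - <<'E'
from bore import *
o,p,C=look("c7",["stylus"])
o=get_obs();print(o["time_s"],o["tool_pos"]);R=rot(o["tool_rot"]);print("jaw",np.degrees(np.arctan2(R[1,2],R[0,2])),R[:,0])
q=read_camera("side");cv2.imwrite("pics/c7s.png",cv2.resize(q["frame"][190:350,230:430],None,fx=3.7,fy=3.7,interpolation=cv2.INTER_CUBIC))
cv2.imwrite("pics/c7z.png",cv2.resize(p["frame"][130:330,240:400],None,fx=3,fy=3,interpolation=cv2.INTER_CUBIC))
print(proj(p,np.r_[o["tool_pos"][:2],o["tool_pos"][2]-.0666],o))
E
```

```text
t 8.9 pos [ 0.4551 -0.1762  0.1852] rot [170.671   89.9742 170.0551] F [-0.2829  0.316  -0.8394] w 0.014013238375517465
stylus 0.8 [316.6 264.8  33.3 106.8] n 1866 ztop 0.2304 med [ 0.4551 -0.1769  0.2295] rect [ 455.2 -177.2   13.6   13.2   89. ]
9.0 [ 0.4547 -0.1761  0.1844]
jaw -0.6145598901579039 [-0.0017  0.0009 -1.    ]
[318.9944 212.8844]
```

View pics/c7z.png

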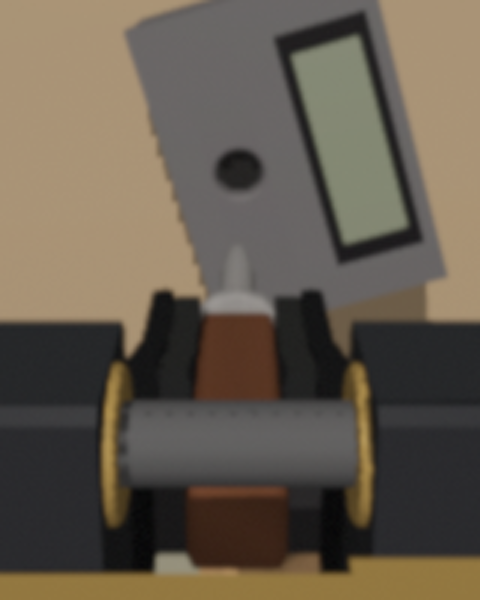

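View pics/c7s.png

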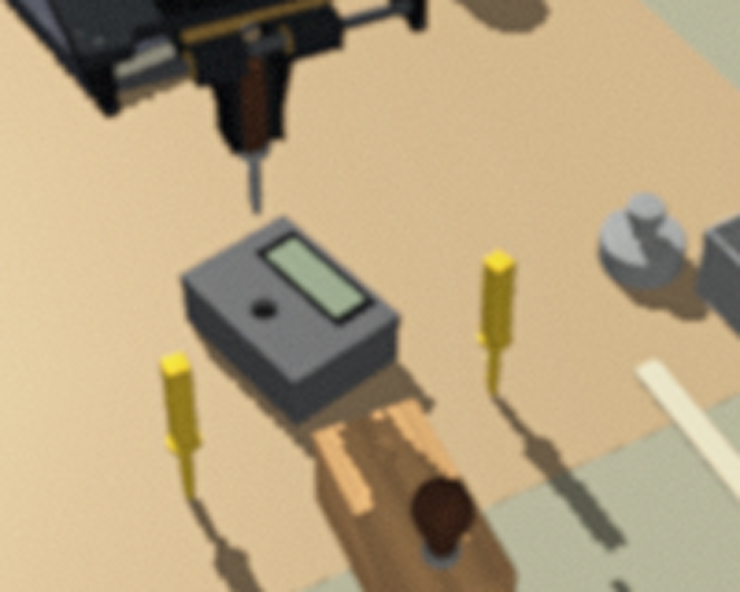

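Tip still at (319,212) and top-to-TCP is unchanged at 45.2 mm, so there was no slip. Return over the hole by reversing the commanded shifts (+13.5, -134).

Emit:
servo_tool --rows '[1,-12,1,0,1,4,-40,1,0,1,8,-75,1,0,1,11,-108,1,0,1,13,-127,1,0,1,13.5,-133,1,0,1,13.5,-134,1,0,1,13.5,-134,1,0,1,13.5,-134,1,0,1,13.5,-134,1,0,1]'

```text
time_s: 9.88
tool_pos: [0.4693, -0.3086, 0.1867]
tool_rot: [78.4, 90.0, 78.0]
force: [-0.2, -1.1, -0.5]
grip_width: 0.0139
```

Emit:
servo_tool --rows '[0,0,-10,0,1,0,0,-25,0,1,0,0,-37,0,1,0,0,-43,0,1,0,0,-45,0,1,0,0,-45,0,1,0,0,-45,0,1]'

```text
time_s: 10.47
tool_pos: [0.4692, -0.3104, 0.1419]
tool_rot: [-24.0, 90.0, -24.6]
force: [0.4, 0.9, -0.4]
grip_width: 0.0142
```

```bash
python3 - <<'E'
from bore import *
o,p,C=look("c8",["stylus"])
o=get_obs();print(o["time_s"],o["tool_pos"]);R=rot(o["tool_rot"]);print("jaw",np.degrees(np.arctan2(R[1,2],R[0,2])),R[:,0])
cv2.imwrite("pics/c8z.png",cv2.resize(p["frame"][130:330,240:400],None,fx=3,fy=3,interpolation=cv2.INTER_CUBIC))
print(proj(p,np.r_[o["tool_pos"][:2],o["tool_pos"][2]-.0666],o),proj(p,[.469,-.3103,.056],o))
E
```

```text
t 10.4667 pos [ 0.4692 -0.3104  0.1419] rot [-24.0262  89.9673 -24.634 ] F [ 0.3854  0.8782 -0.4271] w 0.014205601016420242
stylus 0.89 [187.  142.8  70.8  36.1] n 1478 ztop 0.1118 med [ 0.3794 -0.2547  0.1106] rect [ 378.3 -255.    14.5   13.5    2.7]
stylus 0.6 [317.9 264.4  33.1 106.6] n 1951 ztop 0.1871 med [ 0.4692 -0.311   0.1861] rect [ 469.  -311.5   13.6   13.6    0.1]
stylus 0.57 [455.2 144.8  72.4  32.6] n 1690 ztop 0.1116 med [ 0.5625 -0.259   0.1105] rect [ 563.6 -259.4   14.1   14.4   18.2]
10.5667 [ 0.4694 -0.3106  0.1423]
jaw -0.6125816581074731 [ 0.0011 -0.0008 -1.    ]
[318.7344 212.7443] [318.2369 204.2919]
```

View pics/c8z.png

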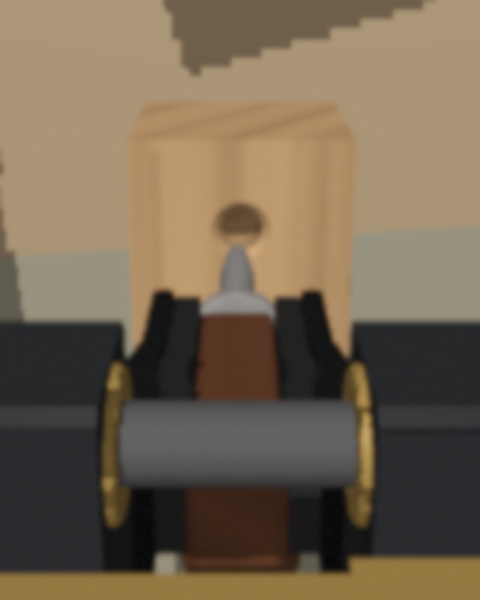

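Tip lined up with the hole (hole seen at (319,205), predicted (318,204)). Lower.

Emit:
servo_tool --rows '[0,0,-8,0,1,0,0,-18,0,1,0,0,-28,0,1,0,0,-38,0,1,0,0,-47,0,1,0,0,-55,0,1,0,0,-60,0,1,0,0,-63,0,1,0,0,-64.5,0,1,0,0,-64.5,0,1]'

```text
time_s: 11.4
tool_pos: [0.4689, -0.3103, 0.077]
tool_rot: [132.8, 90.0, 132.1]
force: [-0.0, -0.6, -0.5]
grip_width: 0.014
```

```bash
python3 - <<'E'
from bore import *
o,p,C=look("c9",["stylus"])
q=read_camera("side");cv2.imwrite("pics/c9s.png",cv2.resize(q["frame"][210:370,260:420],None,fx=3.7,fy=3.7,interpolation=cv2.INTER_CUBIC))
E
```

```text
t 11.4 pos [ 0.4689 -0.3103  0.077 ] rot [132.7531  89.9932 132.1434] F [-0.0155 -0.5615 -0.4756] w 0.014041496955613889
stylus 0.88 [513.4 162.4 131.4  58.5] n 4588 ztop 0.1115 med [ 0.562  -0.2587  0.1103] rect [ 563.8 -258.9   15.5   14.1   18. ]
stylus 0.66 [130.4 159.1 133.3  54.2] n 4152 ztop 0.1116 med [ 0.3799 -0.2547  0.1104] rect [ 378.3 -255.    13.6   15.3   87.8]
```

View pics/c9s.png

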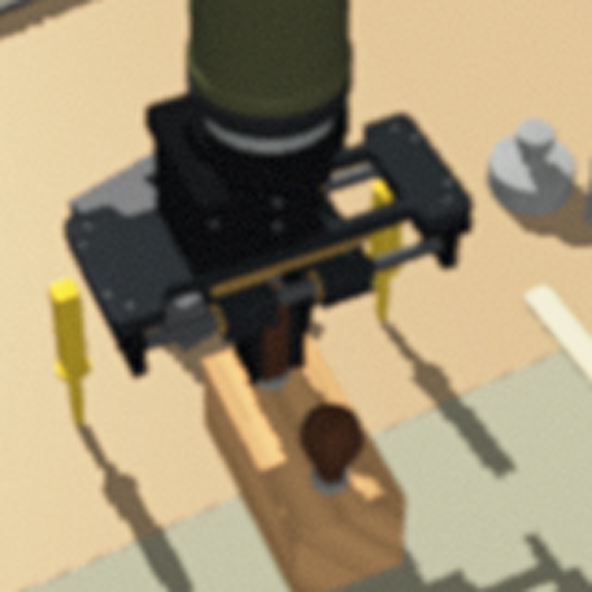

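Stylus is back down in its hole, with TCP z 0.077 against 0.0766 at the grip. Release and go up.

Emit:
servo_tool --rows '[0,0,-0.5,0,1,0,0,-0.5,0,0.8,0,0,-0.5,0,0.7,0,0,-0.5,0,0.6,0,0,-0.5,0,0.4,0,0,-0.5,0,0.3,0,0,-0.5,0,0.3,0,0,-0.5,0,0.3,0,0,-0.5,0,0.3]'

```text
time_s: 12.3
tool_pos: [0.4689, -0.3103, 0.0766]
tool_rot: [-23.9, 90.0, -24.6]
force: [-1.2, 0.1, -0.2]
grip_width: 0.0551
```

Emit:
servo_tool --rows '[0,0,10,0,0.3,0,0,30,0,0.3,0,0,60,0,0.3,0,0,95,0,0.3,0,0,130,0,0.3,0,0,155,0,0.3,0,0,168,0,0.3,0,0,172,0,0.3,0,0,172,0,0.3,0,0,172,0,0.3]'

```text
time_s: 13.13
tool_pos: [0.4681, -0.3099, 0.2469]
tool_rot: [145.1, 89.9, 144.5]
force: [0.5, -0.1, -0.7]
grip_width: 0.0608
```

```bash
python3 - <<'E'
from bore import *
o,p,C=look("d1",["stylus","awl"])
q=read_camera("side");cv2.imwrite("pics/d1s.png",cv2.resize(q["frame"][210:370,260:420],None,fx=3.7,fy=3.7,interpolation=cv2.INTER_CUBIC))
E
```

```text
t 13.1333 pos [ 0.4681 -0.3099  0.2469] rot [145.1151  89.853  144.5008] F [ 0.4747 -0.1314 -0.6504] w 0.06075273337986306
stylus 0.94 [231.9 130.7  39.2  24. ] n 556 ztop 0.1118 med [ 0.3788 -0.2551  0.1106] rect [ 377.9 -254.9   13.4   14.    89.1]
stylus 0.68 [413.4 132.7  36.5  24.4] n 594 ztop 0.1118 med [ 0.5625 -0.2588  0.1104] rect [ 563.6 -259.2   14.1   14.1   18.7]
stylus 0.55 [320.6 185.2  17.2  24.2] n 404 ztop 0.1218 med [ 0.469  -0.3094  0.1204] rect [ 469.  -310.    12.3   13.2   89.8]
awl 0.89 [319.6 242.8  26.9  33.4] n 757 ztop 0.107 med [ 0.4693 -0.3788  0.1046] rect [ 468.8 -380.4   25.2   24.5   60.3]
```

View pics/d1s.png

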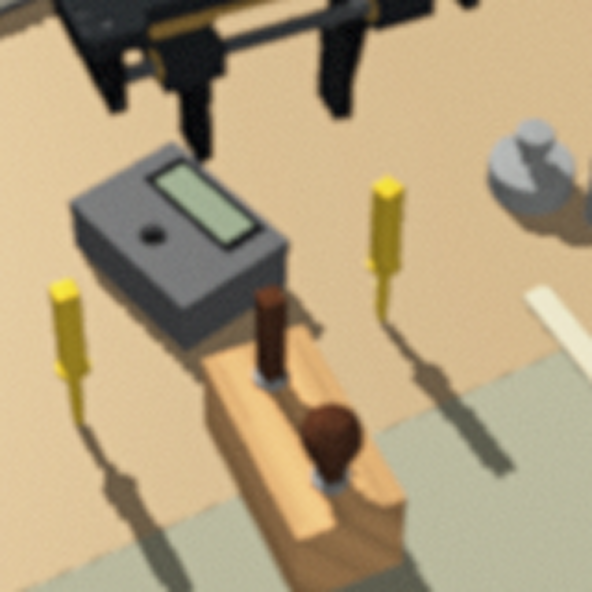

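View pics/d1.png

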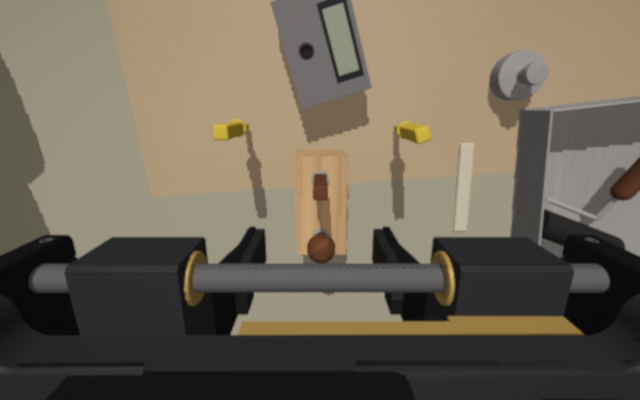

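Stylus seated as before (top z 0.1218), awl and yellow ones unmoved. Next, go over the weight: bar at about (0.494, 0.199), long axis about -4°, so the jaw has to turn about +86°.

Emit:
servo_tool --rows '[1,15,0,6,0.3,3,45,0,13,0.3,5,80,0,20,0.3,8,118,0,27,0.3,10,158,0,34,0.3,12,198,0,41,0.3,14,238,0,48,0.3,16,278,0,55,0.3,18,318,0,62,0.3,20,358,0,69,0.3]'

```text
time_s: 14.17
tool_pos: [0.4882, 0.0495, 0.248]
tool_rot: [138.7, 90.0, -152.6]
force: [0.5, 0.3, -0.1]
grip_width: 0.0608
```

Emit:
servo_tool --rows '[2,38,0,6,0.3,3,73,0,13,0.3,4,105,0,17,0.3,5,128,0,17,0.3,5,140,0,17,0.3,5,143,0,17,0.3,5,150,0,17,0.3,5,150,0,17,0.3,5,150,0,17,0.3]'

```text
time_s: 14.92
tool_pos: [0.494, 0.1967, 0.2482]
tool_rot: [134.3, 90.0, -140.3]
force: [-0.3, -0.5, 0.3]
grip_width: 0.0608
```

```bash
cat > wt.py <<'E'
from look import *
def fit(C,lo,hi,nm,xb=(.42,.57),yb=(.13,.27),ref=None):
    m=(C[...,2]>lo)&(C[...,2]<hi)&(C[...,0]>xb[0])&(C[...,0]<xb[1])&(C[...,1]>yb[0])&(C[...,1]<yb[1])
    m&=np.isfinite(C[...,2]);X=C[m]
    if len(X)<10: print(nm,"none");return
    r=cv2.minAreaRect((X[:,:2]*1000).astype(np.float32))
    q=(X[:,:2]-X[:,:2].mean(0));w,V=np.linalg.eigh(q.T@q);a=np.degrees(np.arctan2(V[1,1],V[0,1]))
    print(nm,len(X),"rect",np.round(np.hstack([r[0],r[1],r[2]]),1),"mean",X.mean(0),"pca long ang",(a+90)%180-90)
E
python3 - <<'E'
from wt import *
o,p,C=look("e1",["weight","book"])
o=get_obs();print(o["time_s"],o["tool_pos"],o["qpos"]);R=rot(o["tool_rot"]);print("jaw",np.degrees(np.arctan2(R[1,2],R[0,2])),R[:,0])
fit(C,.078,.092,"bar");fit(C,.036,.048,"block");fit(C,.018,.03,"book",(.38,.62),(.06,.35))
E
```

```text
t 14.9167 pos [0.494  0.1967 0.2482] rot [ 134.3388   89.9581 -140.3385] F [-0.3012 -0.502   0.2985] w 0.06084636928779304
weight 0.82 [320.4 173.6  45.8  82.5] n 4015 ztop 0.0855 med [0.4908 0.2014 0.0844] rect [493.5 201.6  13.7  75.2  85.2]
weight 0.68 [499.5  71.2  51.4 142.5] n 3985 ztop 0.0159 med [0.4235 0.4199 0.0131] rect [399.3 420.7 153.2  51.    0.9]
book 0.84 [326.8 157.8 195.3 157.5] n 16750 ztop 0.0263 med [0.4717 0.2337 0.0247] rect [484.8 211.5 148.5 210.5  10.1]
book 0.17 [299.7 316.8  32.6   9.8] n 286 ztop 0.0267 med [0.7091 0.1504 0.0237] rect [709.7 150.8  32.9   6.2  85.3]
15.0667 [0.4942 0.1964 0.2485] [ 24.5378   7.885  -52.9469  97.1722   6.4534  78.1445  55.7935]
jaw 85.27324749050938 [ 0.     -0.0006 -1.    ]
bar 938 rect [493.5 201.6  13.7  75.2  85.2] mean [0.4917 0.2014 0.0842] pca long ang -4.993661296041353
block 3082 rect [493.9 201.4  60.   94.3  85.6] mean [0.49   0.2015 0.0426] pca long ang -4.055740148890095
book 16500 rect [484.8 211.5 148.5 210.5  10.1] mean [0.4765 0.2155 0.0247] pca long ang -81.80274571682332
```

View pics/e1.png

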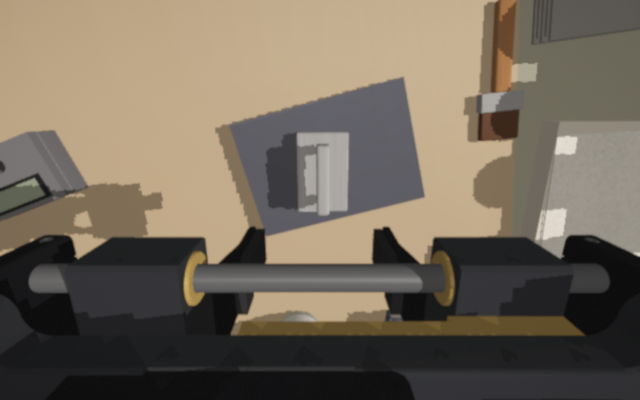

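The wrist view shows the weight's bar at (322,178) on the book, between the jaws. It is the only handled weight on a book. The networks' second hit at (499,71) is the brush. The fits give bar (0.494, 0.2015), yaw about -4.6°, top 0.084 as expected.

Emit:
servo_tool --rows '[0,5,-10,0,0.3,0,5,-35,0,0.3,0,5,-70,0,0.3,0,5,-105,0,0.3,0,5,-130,0,0.3,0,5,-145,0,0.3,0,5,-150,0,0.3,0,5,-150,0,0.3,0,5,-150,0,0.3,0,5,-150,0,0.3]'

```text
time_s: 15.9
tool_pos: [0.4949, 0.2032, 0.0999]
tool_rot: [-66.8, 89.9, 18.6]
force: [0.5, 0.3, 0.1]
grip_width: 0.0608
```

```bash
python3 - <<'E'
from wt import *
o,p,C=look("e2",["weight"])
o=get_obs();print(o["time_s"],o["tool_pos"]);R=rot(o["tool_rot"]);print("jaw",np.degrees(np.arctan2(R[1,2],R[0,2])),R[:,0])
fit(C,.080,.088,"bar");fit(C,.036,.048,"block");fit(C,.018,.03,"book",(.38,.62),(.06,.35))
E
```

```text
t 15.9 pos [0.4949 0.2032 0.0999] rot [-66.7526  89.8582  18.6277] F [0.5178 0.2916 0.1248] w 0.06082677365130846
weight 0.76 [312.5 222.2  84.8 153.6] n 9823 ztop 0.0855 med [0.4812 0.2025 0.0845] rect [494.2 201.   15.2  76.2  85.7]
16.0 [0.4949 0.2031 0.0999]
jaw 85.37462127960295 [ 0.0026  0.0005 -1.    ]
bar 2135 rect [494.2 201.6  14.   76.2  85.7] mean [0.4825 0.2025 0.0843] pca long ang -4.669214466289191
block 7358 rect [489.3 201.9  60.4  85.3  85.6] mean [0.4841 0.2025 0.0427] pca long ang -3.571584305683132
book 35010 rect [485.3 211.7 149.1 210.7  10.2] mean [0.461  0.2208 0.0248] pca long ang -89.31476471226614
```

View pics/e2.png

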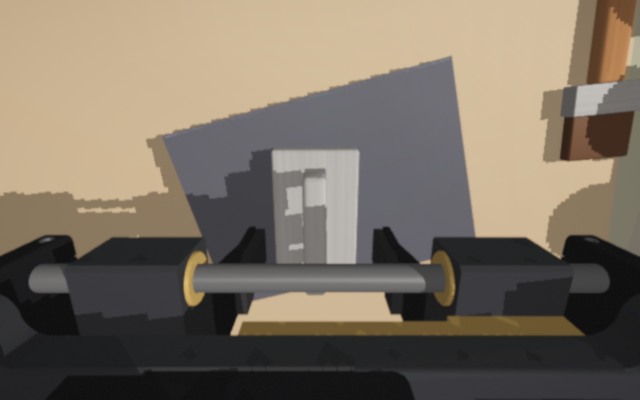

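Emit:
servo_tool --rows '[0,-1.5,-5,0,0.3,0,-1.5,-14,0,0.3,0,-1.5,-24,0,0.4,0,-1.5,-30,0,0.5,0,-1.5,-32.5,0,0.55,0,-1.5,-33,0,0.6,0,-1.5,-33,0,0.65,0,-1.5,-33,0,0.65,0,-1.5,-33,0,0.65]'

```text
time_s: 16.75
tool_pos: [0.4942, 0.2014, 0.0659]
tool_rot: [-63.6, 90.0, 21.8]
force: [-0.6, 0.5, -0.1]
grip_width: 0.032
```

```bash
python3 - <<'E'
from wt import *
o,p,C=look("e3",["weight"])
o=get_obs();print(o["time_s"],o["tool_pos"],o["force"]);R=rot(o["tool_rot"]);print("jaw",np.degrees(np.arctan2(R[1,2],R[0,2])),R[:,0])
fit(C,.080,.088,"bar",(.42,.57),(.185,.22));fit(C,.018,.03,"book",(.38,.62),(.06,.35))
E
```

```text
t 16.75 pos [0.4942 0.2014 0.0659] rot [-63.6196  89.958   21.7726] F [-0.6295  0.4693 -0.0811] w 0.03197182348061304
weight 0.86 [316.7 239.3 101.2 170.3] n 10514 ztop 0.0855 med [0.479  0.2024 0.0846] rect [490.  201.9  13.9  67.9  85.7]
16.85 [0.4942 0.2013 0.0659] [ 0.1168 -0.2404 -0.7198]
jaw 85.38689816885255 [ 0.0007  0.0002 -1.    ]
bar 2945 rect [490.1 203.5  67.9  34.   10.1] mean [0.4845 0.2022 0.0843] pca long ang -4.2748557727773004
book 41417 rect [485.4 211.7 149.  211.4  10.2] mean [0.4524 0.222  0.0248] pca long ang -88.9415421731589
```

View pics/e3.png

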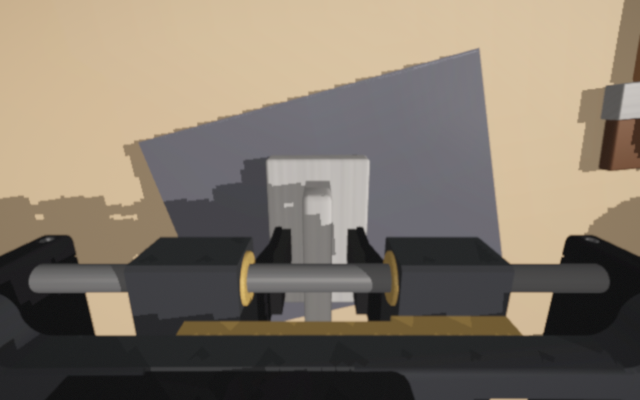

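Bar at column 317, midway between the fingers (about 319). Close gently, then firmly.

Emit:
servo_tool --rows '[0,0.5,1,0,0.7,0,0.5,1,0,0.74,0,0.5,1,0,0.78,0,0.5,1,0,0.82,0,0.5,1,0,0.86,0,0.5,1,0,0.9,0,0.5,1,0,1,0,0.5,1,0,1]' --force 8

```text
time_s: 17.52
tool_pos: [0.4938, 0.2008, 0.0666]
tool_rot: [167.3, 89.9, -107.3]
force: [-1.4, -2.6, 3.6]
grip_width: 0.014
```

Emit:
servo_tool --rows '[0,0,0,0,1,0,0,0,0,1,0,0,0,0,1,0,0,0,0,1,0,0,0,0,1]' --force 50

```text
time_s: 17.93
tool_pos: [0.4939, 0.2009, 0.0666]
tool_rot: [169.0, 89.9, -105.6]
force: [-1.4, -5.4, 4.4]
grip_width: 0.0133
```

```bash
python3 - <<'E'
from wt import *
o,p,C=look("e4",["weight"])
fit(C,.018,.03,"book",(.38,.62),(.06,.35))
E
```

```text
t 17.9333 pos [0.4939 0.2009 0.0666] rot [ 169.0094   89.9277 -105.6274] F [-1.3808 -5.3599  4.4349] w 0.013281357355859833
weight 0.78 [318.  238.6 100.  167.5] n 9547 ztop 0.0855 med [0.479  0.2024 0.0845] rect [489.7 202.1  18.7  69.6  81.2]
book 41098 rect [485.4 211.8 149.2 211.7  10.2] mean [0.4521 0.2245 0.0248] pca long ang 87.86652655857762
```

Gripped at 13.3 mm. Relieve the small lateral force (-5 N in y), then lift straight up slowly.

Emit:
servo_tool --rows '[-0.3,-0.4,0,0,1,-0.3,-0.8,0,0,1,-0.3,-0.8,0,0,1]'

```text
time_s: 18.28
tool_pos: [0.4938, 0.2009, 0.0666]
tool_rot: [-47.1, 90.0, 38.3]
force: [0.5, -3.7, 1.9]
grip_width: 0.0134
```

Emit:
servo_tool --rows '[0,0,1,0,1,0,0,2,0,1,0,0,4,0,1,0,0,6,0,1,0,0,9,0,1,0,0,12,0,1,0,0,15,0,1,0,0,15,0,1]'

```text
time_s: 18.95
tool_pos: [0.4941, 0.2012, 0.0824]
tool_rot: [-64.0, 89.9, 21.4]
force: [0.0, -0.4, -7.3]
grip_width: 0.0134
```

```bash
python3 - <<'E'
from wt import *
o,p,C=look("e5",["weight"])
print(o["wrist_torque"])
fit(C,.018,.03,"book",(.38,.62),(.06,.35));fit(C,.050,.064,"block",(.42,.50),(.165,.24))
q=read_camera("side");cv2.imwrite("pics/e5s.png",cv2.resize(q["frame"][100:250,180:380],None,fx=3.8,fy=3.8,interpolation=cv2.INTER_CUBIC))
E
```

```text
t 18.95 pos [0.4941 0.2012 0.0824] rot [-63.9902  89.9147  21.3987] F [ 0.0026 -0.3604 -7.2704] w 0.01344341028259982
weight 0.88 [316.8 240.1 100.8 164.1] n 9460 ztop 0.1013 med [0.4791 0.2027 0.1003] rect [489.6 202.1  18.1  68.9  89.3]
weight 0.32 [609.7  85.1  60.2 167.8] n 6676 ztop 0.0159 med [0.4387 0.4128 0.0128] rect [426.6 407.1 108.9  37.6  12.3]
[ 0.1169 -0.149   0.0264]
book 36750 rect [485.2 211.8 148.7 211.5  10.1] mean [0.4543 0.2239 0.0248] pca long ang 87.52134958827855
block 6182 rect [474.3 203.6  60.2  54.8  85.8] mean [0.4669 0.2041 0.0584] pca long ang 86.22787604185174
```

View pics/e5s.png

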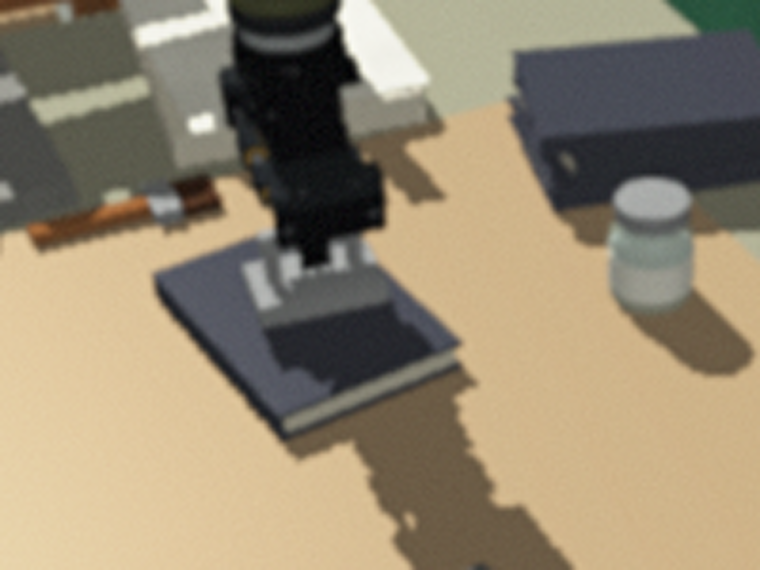

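View pics/e5.png

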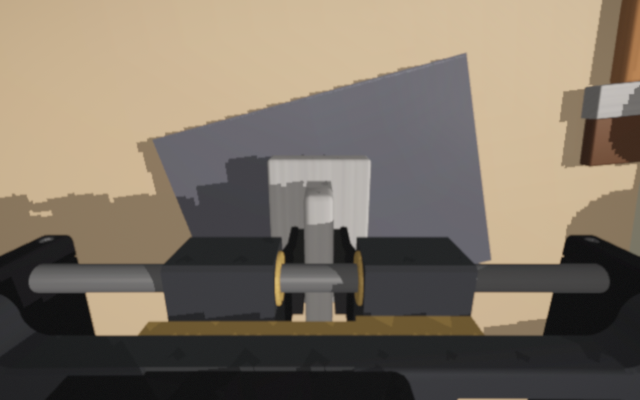

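The weight hangs free: Fz is -7.3 N, about 0.74 kg, and it looks level with its block top at 0.058. The book is unmoved at (485, 212), 10.1°. Continue up to a 100 mm lift.

Emit:
servo_tool --rows '[0,0,4,0,1,0,0,10,0,1,0,0,20,0,1,0,0,32,0,1,0,0,45,0,1,0,0,58,0,1,0,0,70,0,1,0,0,79,0,1,0,0,84,0,1,0,0,85,0,1]'

```text
time_s: 19.93
tool_pos: [0.4943, 0.2011, 0.168]
tool_rot: [-77.4, 89.9, 8.0]
force: [-0.2, 0.2, -7.5]
grip_width: 0.0137
```

Emit:
servo_tool --rows '[0,0,0,0,1,0,0,0,0,1,0,0,0,0,1,0,0,0,0,1,0,0,0,0,1,0,0,0,0,1,0,0,0,0,1,0,0,0,0,1]'

```text
time_s: 20.6
tool_pos: [0.4936, 0.2009, 0.1665]
tool_rot: [40.4, 90.0, 125.8]
force: [-0.7, -0.1, -7.4]
grip_width: 0.0133
```

```bash
python3 - <<'E'
from wt import *
o,p,C=look("e6",["weight"])
print(o["wrist_torque"],o["joint_velocities"])
fit(C,.018,.03,"book",(.38,.62),(.06,.35));fit(C,.135,.155,"block",(.42,.49),(.165,.24))
m=(C[...,2]>.13)&(C[...,2]<.155)&(C[...,0]>.447)&(C[...,0]<.47)&(C[...,1]>.172)&(C[...,1]<.236)
X=C[m];A=np.c_[X[:,:2]-X[:,:2].mean(0),np.ones(len(X))];print("block plane slopes deg",np.degrees(np.linalg.lstsq(A,X[:,2],rcond=None)[0][:2]),X[:,2].mean(),len(X))
for n in["side","top"]:
    q=read_camera(n);f=q["frame"][60:250,180:400] if n=="side" else q["frame"]
    cv2.imwrite(f"pics/e6{n}.png",cv2.resize(f,None,fx=3.1,fy=3.1,interpolation=cv2.INTER_CUBIC) if n=="side" else f)
    c=cloud(q)
    fit(c,.018,.03,n+" book",(.38,.62),(.06,.35));fit(c,.048,.064,n+" stand",(.42,.52),(-.43,-.27));fit(c,.115,.13,n+" stylus",(.44,.5),(-.34,-.28));fit(c,.1,.112,n+" awl",(.44,.5),(-.41,-.35))
E
```

```text
t 20.6 pos [0.4936 0.2009 0.1665] rot [ 40.4236  89.9918 125.8144] F [-0.6552 -0.1286 -7.4485] w 0.0133196468123698
weight 0.78 [318.6 239.5  98.7 169.8] n 9334 ztop 0.1854 med [0.4781 0.2025 0.1845] rect [490.1 202.   14.   68.9  85.4]
[ 0.0916 -0.1624 -0.0323] [-0.0992 -0.0528 -0.0354 -0.0218  0.07   -0.0432  0.0453]
book 21993 rect [484.8 211.4 148.2 210.6  10.1] mean [0.4631 0.2226 0.0248] pca long ang 87.29352522726333
block 5918 rect [469.3 203.7  60.3  45.8  85.6] mean [0.4647 0.2035 0.1426] pca long ang 89.03341790002372
block plane slopes deg [ 3.9534 -0.5744] 0.14264265757094993 3642
side book 2422 rect [485.4 209.7 151.1 216.5  10.3] mean [0.4837 0.2018 0.0249] pca long ang -79.78177115942071
side stand 1424 rect [ 469.9 -349.   122.6   62.    89.4] mean [ 0.4655 -0.3561  0.056 ] pca long ang -89.54587217909588
side stylus 55 rect [ 468.8 -314.3   15.2   13.9   86.3] mean [ 0.4684 -0.3152  0.1194] pca long ang 80.28563278061614
side awl 135 rect [ 469.6 -384.9   27.1   25.1   81.2] mean [ 0.4685 -0.3863  0.1037] pca long ang 85.45967666901458
top book 1002 rect [492.9 167.1 147.9 121.7  10.3] mean [0.4825 0.1464 0.0247] pca long ang -7.555934521685231
top stand 759 rect [ 469.1 -346.1  121.2   59.1   88.7] mean [ 0.4696 -0.34    0.0566] pca long ang 89.2883855806007
top stylus 26 rect [ 468.8 -310.7   12.4   10.7   88. ] mean [ 0.4689 -0.3107  0.1204] pca long ang -86.89029641759404
top awl 77 rect [ 469.2 -379.5   24.9   24.3   87.6] mean [ 0.469  -0.3794  0.1045] pca long ang 85.19115816019459
```

View pics/e6side.png

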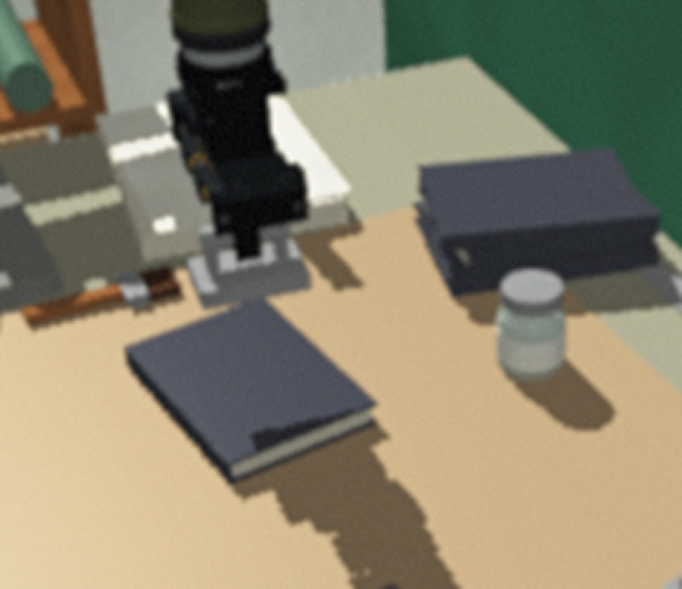

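View pics/e6top.png

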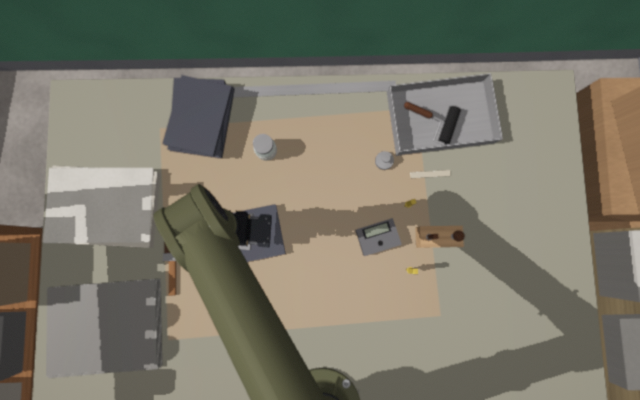

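The slope fit included the handle posts, so check level again on the bare block top and the bar top.

```bash
python3 - <<'E'
from wt import *
o,p,C=look("e7")
def sl(nm,zl,zh,xl,xh,cond):
    m=(C[...,2]>zl)&(C[...,2]<zh)&(C[...,0]>xl)&(C[...,0]<xh)&cond
    X=C[m];A=np.c_[X[:,:2]-X[:,:2].mean(0),np.ones(len(X))];print(nm,"slopes deg",np.degrees(np.linalg.lstsq(A,X[:,2],rcond=None)[0][:2]),X[:,2].mean(),len(X),np.ptp(X,axis=0))
y=C[...,1]
sl("block",.135,.150,.449,.49,((y>.176)&(y<.191))|((y>.216)&(y<.230)))
sl("bar",.178,.192,.455,.49,(y>.197)&(y<.208))
print(get_obs()["tool_pos"],get_obs()["force"])
cv2.imwrite("pics/e7z.png",cv2.resize(p["frame"][130:340,220:420],None,fx=2.8,fy=2.8,interpolation=cv2.INTER_CUBIC))
E
```

```text
t 20.8 pos [0.4936 0.2009 0.1666] rot [-60.317   89.9942  25.0664] F [ 0.0508  0.3544 -6.9965] w 0.013298571411666247
block slopes deg [0.0103 0.1172] 0.1428063473827748 3180 [0.041  0.054  0.0042]
bar slopes deg [2.0474 1.7314] 0.18445936035589475 1624 [0.0341 0.011  0.0089]
[0.4936 0.2009 0.1666] [-0.0422  0.4839 -8.0519]
```

View pics/e7z.png

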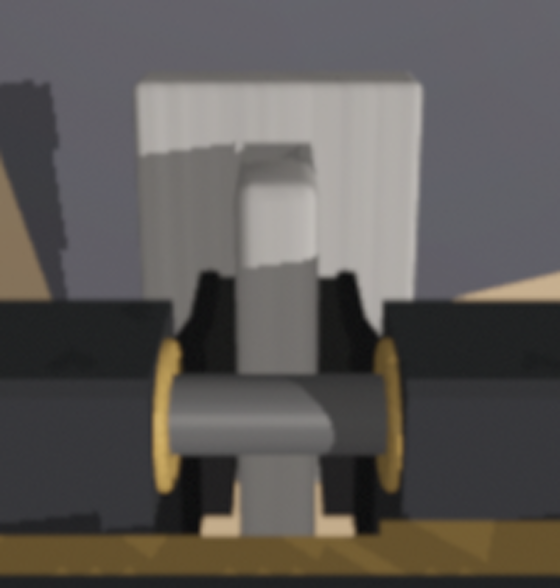

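The block is level (0.0° and 0.1°), its top at 0.1428 against 0.0425 at rest gives a 100 mm lift, and it is still.

```bash
python3 -c "
from cell import *
print(sign_off())"
```

```text
the job is handed in; nothing more can be done
None
```

I did the whole job in the order asked and handed it in at about 21 s. The weight was held about 10 cm above the book.

**Stylus and timer:**
- I took the brown square-handled stylus from the stand and left the awl and the two yellow look-alikes alone.
- I pushed the timer's button to a hard stop. The force rose to 17 N with the tip about 11 mm below the bore's mouth. That is the fully-down depth, but I could not read the button joint itself.
- The stylus went back into its hole. Its top measures 0.1218 m, the same as before, within a millimetre.

**Weight:**
- It is gripped by the bar with 50 N and was lifted 100 mm.
- It is level within about 0.1°, measured on the block's top face, and still.
- The book stayed within measurement noise, at (0.485, 0.212) and 10.1° before and after.

**Checks that disagreed:**
- Two other slope fits gave 2 to 4°. One took in the handle posts and the other probably the bar's rounded edges, so I discounted both in favour of the block-top fit.
- The side camera reads about 4 mm off in y from the other two at the stylus and weight handle.
- The weight's length lies about 15° from the book's 148 mm side, not its 210 mm side as the scene text says. It is the only handled weight on a book.

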